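# Raise the sash of a bookbinder's gluing booth to the marked height

### The arm

A 6-joint arm with a two-finger parallel gripper is mounted at the origin on the work surface. World frame = base frame: x ahead of the robot, y to its left, z up, the work surface at z = 0. Lengths are in mm, angles in rad, forces in N, time in s.
With the tool pointing down it reaches from about 300 to 775 mm from the base axis. Payload 14.6 kg.
Tool frame: the origin (TCP) lies between the finger pads; the fingertips stand 8 mm ahead of it and the grasp point (between the pads) lies 11 mm behind it; z points along the fingers, y is the direction in which the jaws open and shut (so a half turn about z gives the same grasp; the last joint's range is limited). The gripper opens to 94 mm and grips with 3 to 60 N. Pads are 16 mm wide; open, the fingers measure 119 mm over their backs; the gripper's body (75 mm by 177 mm) begins 78 mm behind the grasp point.
Start: joints at [-1.289, 0.3, 1.521, -0, 1.321, -0.067], TCP at [187.966, -516.873, 184.446] pointing down, gripper open.
Joint ranges: [-3.03, 3.03], [-0.79, 2.21], [0.23, 2.52], [-1.04, 4.18], [0, 3.07], [-2.55, 2.55]. Speed limits (rad/s): [2.22, 2.22, 2.57, 3.14, 3.14, 3.14].

### API

Orientations are given as [roll, pitch, yaw] about the fixed x, y, z axes, in that order (R = Rz(yaw) Ry(pitch) Rx(roll)).
In Python, from cell import manip gives the robot as it stands. The module is installed in compiled form; this text tells all that it offers.
- The arm moves only by the tool send_rows, never from a script. Its argument "series" is a list that holds one entry, the list of rows, each a list of 5 numbers: the opening, from 0 (shut) to 1 (fully open), then the shift along the tool's x, y, z in mm, then the turn about the tool's z in degrees. In form: [[[gripper, dx, dy, dz, roll], ...]]. A call has 1 to 10 rows; each row is the pose to reach, as a shift and turn from the pose commanded when the call began, along the tool's axes at that moment; what a row does not reach only later rows make up. A row lasts 1/10 s, in which the tool goes at most 50 mm and 8.59 degrees, less where a joint would pass 70% of its speed; a pose out of reach is approached as far as the arm can. A call with a gripper value outside its range is refused whole. The fingers move at their own pace and stop on an object; "newtons" is the grip in N (left out, the last holds). Time passes only in rows, so rows that repeat a pose let the fingers close. It gives the time, the measured TCP pose, the force and the opening at its end, in the units of the state.
- manip.read_state(): the state, without advancing time (a new reading comes with each control period).
- manip.camera(name): name is "scene" or "side" or "wrist"; returns a dict with "img" (384x512x3 uint8, red, green, blue), "vfov" (degrees; the focal length in pixels is half the picture's height over the tangent of half this angle, whatever the lens; pixels are square), "cx", "cy" (the principal point, pixels), "dist" ([k1, k2, p1, p2, k3] as OpenCV has them; the pictures are not rectified), "pose" (4x4, takes a point from camera to world coordinates); the wrist camera has in their place "T_tool_cam" (4x4, takes a point from camera to tool coordinates, whose origin is the TCP and whose axes are the flange's). Camera axes: x right, y down, z forward; pixel columns grow to the right and rows downward; lengths in mm; the calibration is good to about 2 mm. A picture is of the moment at which its call begins: read the wrist's pose just before it. There is no depth.
- manip.sign_off(): hands the job in, once; it reports no verdict.
Trained networks look in a picture, given as the dict that the camera call returned (one of the last four; its "shot" number tells which), for a name from the list of things; names that differ only in an ending like _2 or _b are one class to them, and where a whole thing is asked for, a point or a joint stands for the part that bears it (a point fixed in the world has none). Each returns a list of dicts, best first, with "conf" (0 to 1); they miss things now and then, are a little off and sometimes report something else, mostly with a low value. They report only what shows in the picture. A call takes as long as a camera call.
- manip.find_in(target, picture): "rect" ([left, top, width, height] in pixels, round what is visible of it).
- manip.silhouettes(target, picture): "pixels" (384x512 bool, what is visible of it) and "rect" ([left, top, width, height] in pixels, round what is visible of it).
The state is a dict: "clock": time; "joints": joint angles; "qd": joint speeds; "effort": joint torques, N m; "eef_pos": TCP position; "eef_rot": TCP orientation; "wrist_force": force on the tool from outside, world axes, zero at the start; "moment": the same for the moment, N m; "finger_gap": finger opening in mm.
Only numpy, scipy, OpenCV 4.12 (cv2) and the standard library are available. Lean on these libraries where they do the work, as an engineer would, in place of code of your own. Each camera call takes 0.05 s, during which the arm holds its last target. There are 200 camera calls.

### The job

Open the gluing booth to working height: with the fingertips, push its sliding front window up from beneath its lip until the lip lines up with the pointer clip on the frame, then leave it there and take the hand away. Do not pinch the lip, and leave the pointer clip and the things standing about as they are.

Things in the scene. Friction and masses are not known exactly. Their poses are not given: they have to be found in the camera images.
- booth: Clear-sided gluing booth, aluminium frame, 470 mm wide, 350 deep, 380 high, fixed. Origin on the bench at the middle of the foot of its sloping front; x horizontally into the booth, y along its front, z up. The front leans back 40 degrees from vertical: up the slope = (sin 40, 0, cos 40). Posts 44 wide at y = +-200 mm flank the window, 7 mm proud of its pane; a fixed apron below is 14 mm behind.
- lip: Aluminium lip along the window's bottom edge, standing squarely out from the pane: 300 mm long (y), 40 deep (x), 8 thick (z). Origin at its centre; z = up the slope, the way the window slides; -x = out from the pane, towards the robot and up. Flat underside 4 mm below the origin; window's face 20 mm behind the origin. At the start, free space of 100 mm or more below it along the slope.
- sash (a joint): How far the clear sliding window is pushed up its sloping guides, in m: 0 closed, 0.21 fully up (above the pointer's highest setting). The window carries the lip and weighs 0.8 kg, but is counterweighted: it stays where it is left, and 2 to 6 N along the slope, anywhere along the lip, slides it.
- lip_bead: Black rubber strip on the lip's upper face, 300 x 24 x 4 mm, set back 14 mm from the free edge; origin at its centre, axes as the lip's. Fingers bearing on it and on the lip at once count as pinching the lip.
- mark: Steel pointer clip with a black thumb screw on the right-hand side post (-y), marking the working height. Its blade, 5 mm thick and 34 mm deep, stands out like the lip and ends 8 mm short of the lip's path. Origin at the middle of the blade's tip; axes as the lip's. The lip lines up with it when the lip's origin has z = 0 in this frame. Stiff on its post; at the start above the lip.
- weight: Loose dark iron weight with a knob, 68 mm across, 104 mm high, standing on the bench just right of the booth; origin at the centre of its underside.
- jar: Loose white glue jar, 68 mm across, 90 mm high, standing on the bench just left of the booth; origin at the centre of its underside.
- book: Loose small closed book lying flat on the bench near the booth's left front corner, 110 x 150 x 24 mm; origin at the centre of its underside.

How it is judged:
By the outcome, as a careful person would: the job done as asked, in the order asked, and still so for the second after the job is handed in, with the robot touching nothing.
It also fails if it takes over 38 s, if anything falls off the work surface, if the arm or the gripper's body presses on something with over 40 N, if the wrist force passes 120 N, or if a joint passes its speed limit or range.

## Working session

There is one attempt and no reset: what is moved stays moved. The work goes in short steps, Python scripts to look and compute and a tool call to move; the robot and the scene stay as the last step left them, time stands still between calls to the robot, and variables do not carry over. Pictures are saved under pics/ and viewed, about 8 in all and at most 12, crops included, and the job is handed in when it is done.

Besides the shell and the picture viewer there is one more tool, called after "Emit:" by a JSON object that holds its "api" and its "payload", one argument or row to a line. send_rows: Moves the arm, as the interface text tells. Its arguments: {"type":"object","properties":{"series":{"type":"array"},"newtons":{"type":"number"}},"required":["series"]}

```bash
mkdir -p pics; cat > h.py <<'E'
import numpy as np, cv2
from cell import manip
from scipy.spatial.transform import Rotation as R
def K(p):
    h=p["img"].shape[0]; f=h/2/np.tan(np.radians(p["vfov"])/2)
    return np.array([[f,0,p["cx"]],[0,f,p["cy"]],[0,0,1.]])
def save(p,n): cv2.imwrite("pics/"+n+".png",p["img"][:,:,::-1])
def pose(p,st=None):
    if "pose" in p: return np.array(p["pose"])
    T=np.eye(4);T[:3,:3]=R.from_euler("xyz",st["eef_rot"]).as_matrix();T[:3,3]=st["eef_pos"]
    return T@np.array(p["T_tool_cam"])
def ray(p,uv,T):
    n=cv2.undistortPoints(np.array(uv,float).reshape(-1,1,2),K(p),np.array(p["dist"],float)).reshape(-1,2)
    d=np.c_[n,np.ones(len(n))]@T[:3,:3].T
    return T[:3,3],d/np.linalg.norm(d,axis=1)[:,None]
def proj(p,X,T):
    Ti=np.linalg.inv(T)
    return cv2.projectPoints(np.array(X,float).reshape(-1,1,3),cv2.Rodrigues(Ti[:3,:3])[0],Ti[:3,3],K(p),np.array(p["dist"],float))[0].reshape(-1,2)
E
python3 - <<'E'
from h import *
st=manip.read_state(); print(st)
ims=[]
for n in ["scene","side","wrist"]:
    p=manip.camera(n); save(p,n+"0"); print(n,np.round(pose(p,st),3).tolist(),p["vfov"],p["dist"])
    for t in ["booth","lip","lip_bead","mark","weight","jar","book"]:
        print(t,[(np.round(r["rect"]).tolist(),round(r["conf"],2)) for r in manip.find_in(t,p)][:2])
E
```

```text
{'clock': 0.0, 'joints': array([-1.28861164e+00,  3.00465818e-01,  1.52160289e+00, -9.42187671e-06,
        1.32068606e+00, -6.65792371e-02]), 'qd': array([-0.0001653 ,  0.00108638,  0.00070866,  0.00088766,  0.00014471,
       -0.00038975]), 'effort': array([ 8.76952035e-04, -5.31806231e+01, -3.52738667e+01,  7.08495034e-02,
        2.44282099e-02, -1.36215681e-04]), 'eef_pos': array([ 187.87872012, -516.6036655 ,  183.8800142 ]), 'eef_rot': array([-3.14043250e+00, -6.82099394e-05,  3.48766225e-01]), 'wrist_force': array([0.12113028, 0.5649656 , 0.75172328]), 'moment': array([ 0.01922673,  0.00090956, -0.01942919]), 'finger_gap': 94.3630072948803}
scene [[-1.0, -0.02, -0.008, 572.546], [-0.011, 0.778, -0.629, 617.67], [0.019, -0.628, -0.778, 784.824], [0.0, 0.0, 0.0, 1.0]] 53.66849374583145 [-0.10072232  0.          0.          0.          0.        ]
booth [([67.0, 26.0, 232.0, 288.0], 0.93)]
lip [([260.0, 137.0, 15.0, 115.0], 0.9)]
lip_bead [([257.0, 141.0, 13.0, 112.0], 0.83)]
mark [([232.0, 94.0, 13.0, 23.0], 0.81), ([172.0, 315.0, 37.0, 46.0], 0.63)]
weight [([288.0, 105.0, 24.
[... 250 characters left out ...]
 0.0, 0.0, 1.0]] 46.62880102696847 [-0.04866864  0.          0.          0.          0.        ]
booth [([88.0, 45.0, 196.0, 257.0], 0.88)]
lip [([241.0, 146.0, 24.0, 99.0], 0.74), ([225.0, 104.0, 16.0, 23.0], 0.73)]
lip_bead [([241.0, 154.0, 18.0, 87.0], 0.83)]
mark [([227.0, 106.0, 11.0, 23.0], 0.5)]
weight [([281.0, 122.0, 23.0, 37.0], 0.56)]
jar [([161.0, 293.0, 37.0, 48.0], 0.56)]
book [([241.0, 322.0, 67.0, 62.0], 0.58)]
wrist [[0.341, -0.909, -0.24, 256.952], [-0.94, -0.33, -0.088, -491.846], [0.001, 0.256, -0.967, 384.153], [0.0, 0.0, 0.0, 1.0]] 68.90883790520745 [-0.06577555  0.          0.          0.          0.        ]
booth []
lip []
lip_bead []
mark []
weight []
jar []
book []
```

```bash
python3 -c "
import cv2;import numpy as np
a=cv2.imread('pics/scene0.png')[:, 40:400];b=cv2.imread('pics/side0.png')[:,60:420]
a=cv2.resize(a,None,fx=1.1,fy=1.1);b=cv2.resize(b,None,fx=1.1,fy=1.1)
cv2.imwrite('pics/a0.png',cv2.resize(cv2.imread('pics/scene0.png')[60:360,110:350],None,fx=2,fy=2))
cv2.imwrite('pics/ab0.png',np.hstack([a,b]))"
```

```text
(no output)
```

View pics/ab0.png

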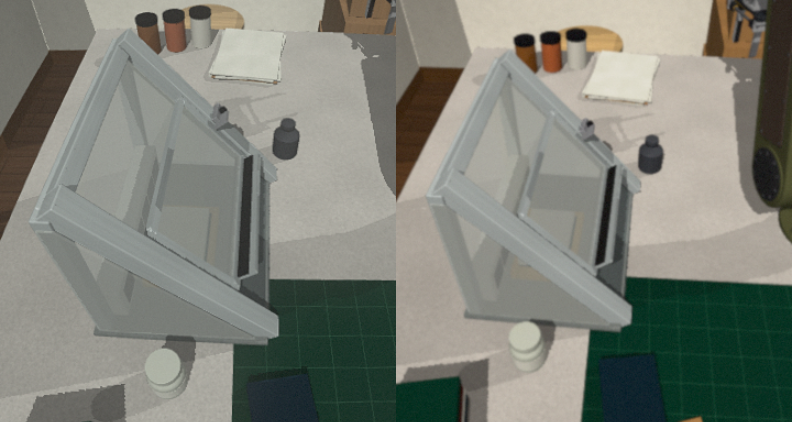

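View pics/a0.png

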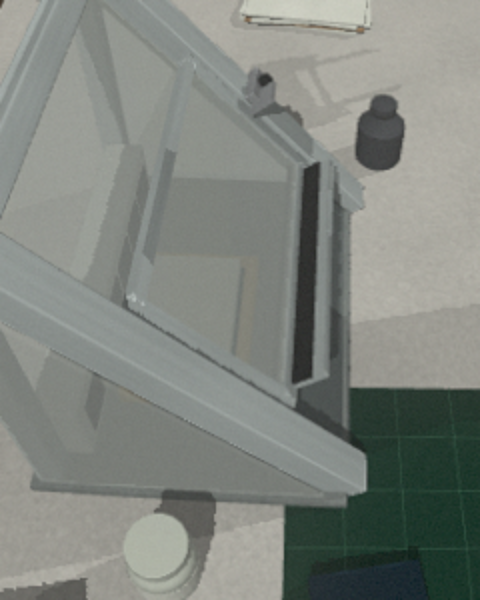

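The front faces the robot. In the 2x crop the lip runs from (330,165) to (327,377), and the clip on the far (right-hand) post is near (262,88). The weight and jar are at the sides and the book is at the near front. Next I'll fit the lip and mark from the masks.

```bash
cat >> h.py <<'E'
from scipy.optimize import minimize
s,c=np.sin(np.radians(40)),np.cos(np.radians(40))
def axes(yaw):  # columns: lip x (into pane, down), y, z(up slope) in world
    B=np.array([[c,0,s],[0,1,0],[-s,0,c]])
    return R.from_euler("z",yaw).as_matrix()@B
def box(lo,hi): return np.array([[x,y,z] for x in(lo[0],hi[0]) for y in(lo[1],hi[1]) for z in(lo[2],hi[2])],float)
BEAD=box((-6,-150,4),(18,150,8)); LIP=box((-20,-150,-4),(20,150,4))
def hullmask(p,T,X,up=4):
    q=proj(p,X,T); h=cv2.convexHull(q.astype(np.float32)).reshape(-1,2)
    m=np.zeros((384*up,512*up),np.uint8); cv2.fillPoly(m,[np.round((h+.5)*up-.5).astype(int)],1)
    return cv2.resize(m.astype(np.float32),(512,384),interpolation=cv2.INTER_AREA)
def fitlip(views,x0):
    def cost(v):
        A=axes(v[3]/100); e=0
        for p,T,m,X in views:
            a=hullmask(p,T,X@A.T+v[:3]); e+=np.abs(a-m).sum()/m.sum()
        return e
    best=None
    for k in range(3):
        r=minimize(cost,x0,method="Nelder-Mead",options=dict(initial_simplex=np.array(x0)+np.vstack([np.zeros(4),np.eye(4)*(25/(k*2+1))]),maxiter=400)); x0=r.x
    return r.x,r.fun
E
cat > fit0.py <<'E'
from h import *
P={}
V=[]
for n in ["scene","side"]:
    p=manip.camera(n);T=pose(p);P[n]=(p,T)
    m=manip.silhouettes("lip_bead",p); print(n,[(x["rect"],round(x["conf"],2),x["pixels"].sum()) for x in m]); V.append((p,T,m[0]["pixels"].astype(float),BEAD))
    m=manip.silhouettes("mark",p); print([(x["rect"],round(x["conf"],2),x["pixels"].sum()) for x in m]); P[n+"m"]=m[0]["pixels"]
# initial: rays to centres
def tri(a,b):
    o1,d1=a;o2,d2=b
    A=sum(np.eye(3)-np.outer(d,d) for d in(d1,d2)); y=sum((np.eye(3)-np.outer(d,d))@o for o,d in((o1,d1),(o2,d2)))
    return np.linalg.solve(A,y)
cen=lambda m:np.argwhere(m)[:,::-1].mean(0)
q=[ (lambda o,d:(o,d[0]))(*ray(v[0],cen(v[2]),v[1])) for v in V]
x=tri(*q);print("bead tri",x)
r,f=fitlip(V,[*x,0]);print("lip",r,f); A=axes(r[3]/100)
q=[ (lambda o,d:(o,d[0]))(*ray(P[n][0],cen(P[n+"m"]),P[n][1])) for n in("scene","side")]
mk=tri(*q);print("mark centroid tri",mk,"in lip frame",A.T@(mk-r[:3]))
for d in ([0,0,0],[-20,-150,4],[-20,150,4],[20,150,4]): print(d,r[:3]+A@np.array(d,float))
for n in("scene","side"):
    p,T=P[n];img=p["img"][:,:,::-1].copy()
    for X,col in((BEAD,(0,0,255)),(LIP,(0,255,0))):
        h=cv2.convexHull(proj(p,X@A.T+r[:3],T).astype(np.float32))
    	
        img=cv2.resize(img,None,fx=1,fy=1); cv2.polylines(img,[np.round(h).astype(int)],True,col,1)
    cv2.imwrite(f"pics/f_{n}.png",img)
np.save("fit.npy",r)
E
sed -i '/^    \t$/d' fit0.py; python3 fit0.py; python3 -c "
import cv2,numpy as np
a=cv2.imread('pics/f_scene.png')[80:260,200:320];b=cv2.imread('pics/f_side.png')[90:270,190:310]
cv2.imwrite('pics/f.png',cv2.resize(np.hstack([a,b]),None,fx=3.2,fy=3.2,interpolation=0))"
```

```text
scene []Traceback (most recent call last):
  File "fit0.py", line 6, in <module>
    m=manip.silhouettes("lip_bead",p); print(n,[(x["rect"],round(x["conf"],2),x["pixels"].sum()) for x in m]); V.append((p,T,m[0]["pixels"].astype(float),BEAD))
                                                                                                                             ~^^^
IndexError: list index out of range
[ WARN:0@0.011] global loadsave.cpp:275 findDecoder imread_('pics/f_scene.png'): can't open/read file: check file path/integrity
Traceback (most recent call last):
TypeError: 'NoneType' object is not subscriptable
```

Retry on misses with a fresh picture.

```bash
cat >> h.py <<'E'
def sil(cam,names,n=5):
    """first picture in which every name is found"""
    for _ in range(n):
        st=manip.read_state(); p=manip.camera(cam); out=[manip.silhouettes(t,p) for t in names]
        if all(out): break
    return p,pose(p,st),[o[0] if o else None for o in out]
E
python3 - <<'E'
t=open('fit0.py').read()
a=t.index("    p=manip.camera"); b=t.index("# initial")
t=t[:a]+'''    p,T,(b,m)=sil(n,["lip_bead","mark"]); P[n]=(p,T); P[n+"m"]=m["pixels"]
    print(n,b["rect"],b["conf"],m["rect"],m["conf"]); V.append((p,T,b["pixels"].astype(float),BEAD))
'''+t[b:]
open('fit0.py','w').write(t)
E
python3 fit0.py; python3 -c "
import cv2,numpy as np
a=cv2.imread('pics/f_scene.png')[80:260,200:320];b=cv2.imread('pics/f_side.png')[90:270,190:310]
cv2.imwrite('pics/f.png',cv2.resize(np.hstack([a,b]),None,fx=3.2,fy=3.2,interpolation=0))"
```

```text
scene [257.4, 143.9, 15.5, 106.9] 0.83 [233.1, 94.9, 12.9, 17.4] 0.79
side [238.5, 151.9, 21.2, 91.4] 0.71 [226.7, 108.2, 15.1, 18.7] 0.66
bead tri [560.42541987 115.55639302 114.41049901]
lip [551.32955535 102.04884187 123.9567886   -3.05033878] 0.20593442118226601
mark centroid tri [ 621.37117992 -113.66455946  189.48087406] in lip frame [  16.55174992 -213.47687759   99.42418605]
[0, 0, 0] [551.32955535 102.04884187 123.9567886 ]
[-20, -150, 4] [534.01094934 -47.49252938 139.87671856]
[-20, 150, 4] [543.16054666 252.36791294 139.87671856]
[20, 150, 4] [573.78807007 251.43337985 114.16521418]
```

View pics/f.png

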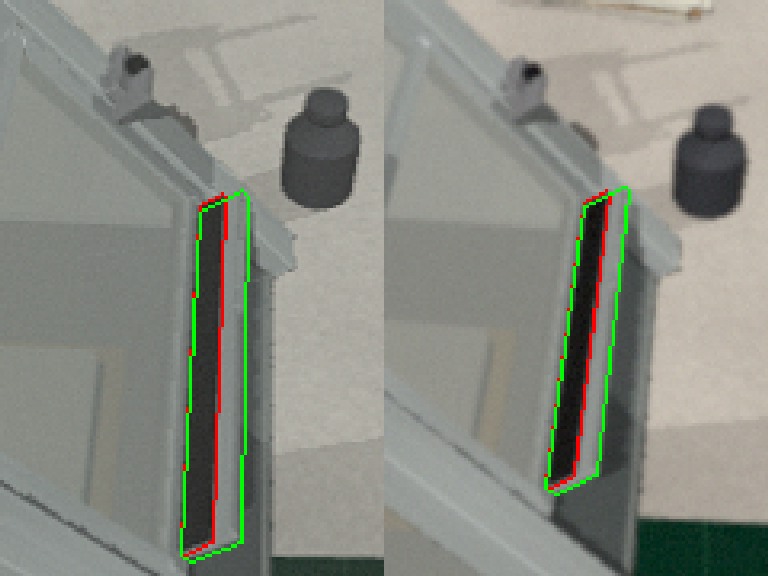

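The fitted outlines lie on the lip and bead. The lip is at about (551, 102, 124) mm with yaw -0.03 rad, and the clip is about 97 mm further up the slope. I'll raise the hand, shut the fingers and move in front of the window for a close look.

Emit:
{"api": "send_rows", "payload": {
  "series": [
    [[0, 0, 0, -45, 0], [0, 10, -10, -90, 0], [0, 40, -38, -135, 3], [0, 80, -75, -150, 6], [0, 120, -115, -150, 9], [0, 160, -150, -150, 12], [0, 200, -188, -150, 15], [0, 240, -225, -150, 18], [0, 280, -262, -150, 20], [0, 320, -300, -150, 21.7]]
  ],
  "newtons": 20
}}

```text
clock: 2.6
eef_pos: [366.6, -163.1, 334.7]
eef_rot: [3.141, -0.001, -0.032]
wrist_force: [0.5, -0.7, -0.1]
finger_gap: 17.8
```

```bash
cat > look.py <<'E'
from h import *; import sys
st=manip.read_state(); print(st["clock"],np.round(st["eef_pos"],1),np.round(st["eef_rot"],3),np.round(st["wrist_force"],2),round(st["finger_gap"],1))
E
python3 look.py
```

```text
2.6 [ 366.6 -163.1  334.7] [ 3.141e+00 -1.000e-03 -3.200e-02] [ 0.52 -0.68 -0.12] 17.8
```

Emit:
{"api": "send_rows", "payload": {
  "series": [
    [[0, 15, -23, 0, 0], [0, 30, -46, 0, 0], [0, 45, -70, 0, 0], [0, 60, -93, 0, 0], [0, 75, -117, 0, 0], [0, 90, -140, 0, 0], [0, 105, -163, 0, 0], [0, 117, -186, 0, 0], [0, 117, -186, 0, 0]]
  ]
}}

```text
clock: 3.5
eef_pos: [489.5, 19.4, 333.9]
eef_rot: [-3.141, 0.001, -0.028]
wrist_force: [-0.0, -0.5, 1.0]
finger_gap: 0.2
```

```bash
cat look.py > wfit.py; cat >> wfit.py <<'E'
r0=np.load("fit.npy")
p,T,(b,m)=sil("wrist",["lip_bead","mark"]); save(p,"w_"+sys.argv[1])
for k in(b,m): print(k and (k["rect"],round(k["conf"],2)))
img=p["img"][:,:,::-1].copy(); A=axes(r0[3]/100)
for X,col in((BEAD,(0,0,255)),(LIP,(0,255,0))):
    cv2.polylines(img,[np.round(cv2.convexHull(proj(p,X@A.T+r0[:3],T).astype(np.float32))).astype(int)],True,col,1)
if m is not None: cv2.drawContours(img,cv2.findContours(m["pixels"].astype(np.uint8),0,2)[0],-1,(255,0,255),1)
cv2.imwrite("pics/wf_"+sys.argv[1]+".png",cv2.resize(img,None,fx=1.5,fy=1.5,interpolation=0))
E
python3 wfit.py 1
```

```text
3.5 [489.5  19.4 333.9] [-3.141e+00  1.000e-03 -2.800e-02] [-0.02 -0.51  1.01] 0.2
([103.2, 111.8, 203.1, 23.1], 0.56)
([323.3, 46.5, 64.3, 37.0], 0.92)
```

View pics/wf_1.png

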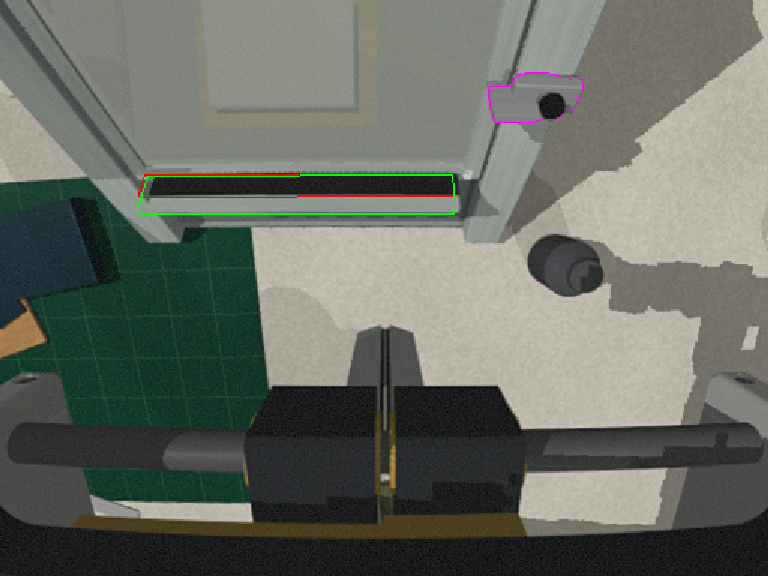

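The close view confirms the fit to 1–2 px. The blade tip is at (488–492, 88–122), to the right and further up the slope. Next I'll come down in front of the lip.

Emit:
{"api": "send_rows", "payload": {
  "series": [
    [[0, 0, -15, 25, 0], [0, 0, -30, 50, 0], [0, 0, -45, 75, 0], [0, 0, -60, 100, 0], [0, 0, -65, 125, 0], [0, 0, -65, 150, 0], [0, 0, -65, 175, 0], [0, 0, -65, 195, 0], [0, 0, -65, 207, 0], [0, 0, -65, 207, 0]]
  ]
}}

```text
clock: 4.65
eef_pos: [490.1, 81.7, 126.5]
eef_rot: [3.141, 0.002, -0.031]
wrist_force: [1.1, -0.7, 0.5]
finger_gap: 0.2
```

```bash
python3 - <<'E'
from h import *
st=manip.read_state(); print(st["clock"],np.round(st["eef_pos"],1),np.round(st["wrist_force"],2))
for n in ("scene","side"):
    p=manip.camera(n); save(p,n+"2")
a=cv2.imread('pics/scene2.png')[80:290,200:360];b=cv2.imread('pics/side2.png')[80:290,180:340]
cv2.imwrite('pics/ab2.png',cv2.resize(np.hstack([a,b]),None,fx=2.4,fy=2.4))
E
```

```text
4.65 [490.1  81.7 126.5] [ 1.08 -0.69  0.53]
```

View pics/ab2.png

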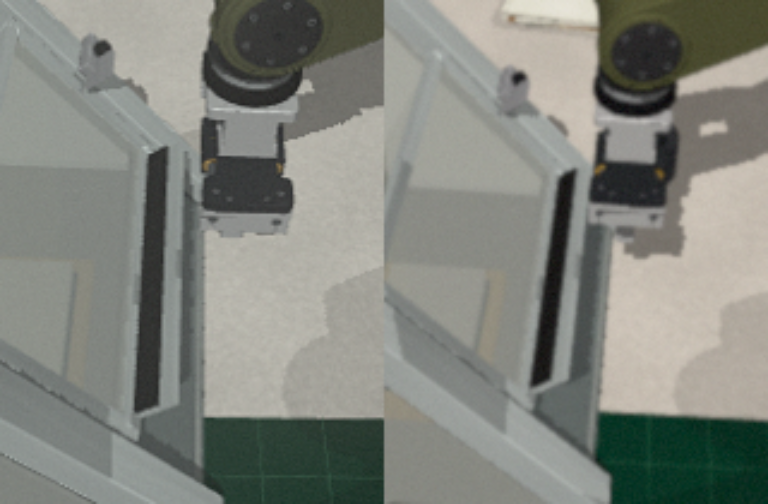

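Fingers are in front of and below the lip edge, with the way clear. I'll creep forward to contact.

Emit:
{"api": "send_rows", "payload": {
  "series": [
    [[0, 8, 0, 0, 0], [0, 16, 0, 0, 0], [0, 22, 0, 0, 0], [0, 26, 0, 0, 0], [0, 28, 0, 0, 0], [0, 30, 0, 0, 0], [0, 30, 0, 0, 0]]
  ]
}}

```text
clock: 5.45
eef_pos: [520.8, 81.5, 127.4]
eef_rot: [-3.142, 0.0, -0.03]
wrist_force: [-0.5, 0.4, -0.4]
finger_gap: 0.3
```

Emit:
{"api": "send_rows", "payload": {
  "series": [
    [[0, 1, 0, 0, 0], [0, 2, 0, 0, 0], [0, 3, 0, 0, 0], [0, 4, 0, 0, 0], [0, 5, 0, 0, 0], [0, 6, 0, 0, 0], [0, 6, 0, 0, 0]]
  ]
}}

```text
clock: 6.15
eef_pos: [526.8, 81.3, 127.4]
eef_rot: [-3.142, -0.0, -0.03]
wrist_force: [-0.2, 0.2, -0.3]
finger_gap: 0.2
```

Emit:
{"api": "send_rows", "payload": {
  "series": [
    [[0, 1, 0, 0, 0], [0, 2, 0, 0, 0], [0, 3, 0, 0, 0], [0, 4, 0, 0, 0], [0, 5, 0, 0, 0], [0, 5, 0, 0, 0]]
  ]
}}

```text
clock: 6.75
eef_pos: [531.8, 81.2, 127.4]
eef_rot: [-3.142, 0.0, -0.03]
wrist_force: [-0.6, -0.1, -0.6]
finger_gap: 0.1
```

Emit:
{"api": "send_rows", "payload": {
  "series": [
    [[0, 1, 0, 0, 0], [0, 2, 0, 0, 0], [0, 3, 0, 0, 0], [0, 4, 0, 0, 0], [0, 4, 0, 0, 0]]
  ]
}}

```text
clock: 7.25
eef_pos: [535.8, 81.0, 127.4]
eef_rot: [-3.142, 0.0, -0.03]
wrist_force: [-0.4, 0.1, 0.4]
finger_gap: 0.5
```

```bash
python3 - <<'E'
from h import *
for n in ("scene","side"):
    p=manip.camera(n); save(p,n+"3")
a=cv2.imread('pics/scene3.png')[100:270,210:330];b=cv2.imread('pics/side3.png')[100:270,190:310]
cv2.imwrite('pics/ab3.png',cv2.resize(np.hstack([a,b]),None,fx=3.2,fy=3.2))
E
```

```text
(no output)
```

View pics/ab3.png

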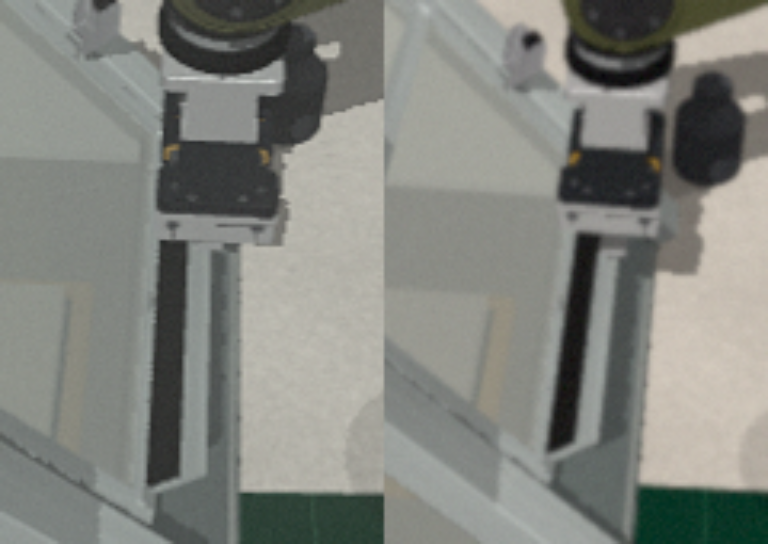

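```bash
cat > sash.py <<'E'
from h import *
# travel of lip along slope relative to first fit, using the scene/side bead masks
r0=np.load("fit.npy"); A=axes(r0[3]/100)
for n in ("scene","side"):
    p,T,(b,)=sil(n,["lip_bead"])
    if b is None: print(n,"none"); continue
    m=b["pixels"].astype(float)
    def cost(t):
        a=hullmask(p,T,BEAD@A.T+r0[:3]+A[:,2]*t); a=a*(np.arange(384)[:,None]>cut)
        return np.abs(a-m*(np.arange(384)[:,None]>cut)).sum()/m.sum()
    rr=b["rect"]; cut=rr[1]+2
    ts=np.arange(-10,130,1.); cs=[cost(t) for t in ts]; print(n,rr,round(b["conf"],2),ts[np.argmin(cs)],round(min(cs),2))
E
python3 sash.py; python3 look.py
```

```text
scene [255.2, 175.4, 13.1, 74.2] 0.59 1.0 0.11
side [240.0, 176.4, 13.9, 65.4] 0.85 -1.0 0.11
7.55 [535.7  81.1 127.4] [ 3.142 -0.    -0.03 ] [-0.05  0.29 -0.12] 0.3
```

Emit:
{"api": "send_rows", "payload": {
  "series": [
    [[0, 1, 0, 0, 0], [0, 2, 0, 0, 0], [0, 3, 0, 0, 0], [0, 4, 0, 0, 0]]
  ]
}}

```text
clock: 7.95
eef_pos: [539.8, 80.9, 127.4]
eef_rot: [-3.142, 0.0, -0.03]
wrist_force: [-1.2, -0.9, -0.2]
finger_gap: 0.7
```

Emit:
{"api": "send_rows", "payload": {
  "series": [
    [[0, 1, 0, 0, 0], [0, 2, 0, 0, 0], [0, 3, 0, 0, 0], [0, 4, 0, 0, 0]]
  ]
}}

```text
clock: 8.35
eef_pos: [543.8, 80.8, 127.4]
eef_rot: [-3.142, 0.0, -0.03]
wrist_force: [-0.7, 0.4, -0.1]
finger_gap: 0.3
```

```bash
python3 wfit.py 4; python3 sash.py
```

```text
8.35 [543.8  80.8 127.4] [-3.142  0.    -0.03 ] [-0.65  0.38 -0.07] 0.3
([51.1, 175.6, 376.8, 35.1], 0.74)
([48.8, 177.4, 377.2, 34.4], 0.5)
scene [256.6, 176.2, 15.4, 78.3] 0.97 1.0 0.08
side [240.0, 176.4, 14.1, 66.8] 0.81 -1.0 0.1
```

View pics/wf_4.png

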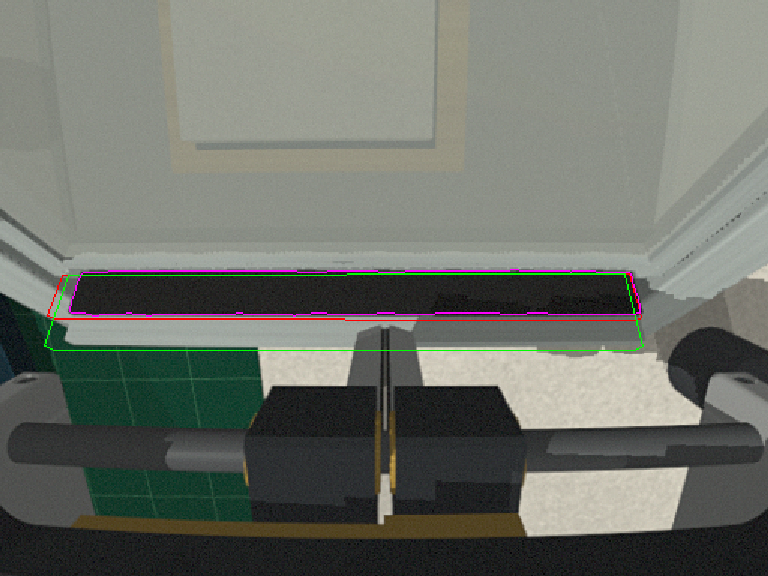

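```bash
cat > fit2.py <<'E'
from h import *
V=[];W=[]
for n in ("scene","side","wrist"):
    p,T,(b,)=sil(n,["lip_bead"]); m=b["pixels"].astype(float)
    (V if n!="wrist" else W).append((p,T,m,BEAD)); print(n,b["rect"],b["conf"])
def masked_fit(views,x0):
    cuts=[np.where(v[2].any(1))[0].min()+2 if i<2 and len(views)!=1 else -1 for i,v in enumerate(views)]
    rows=np.arange(384)[:,None]
    def cost(v):
        A=axes(v[3]/100);e=0
        for (p,T,m,X),cu in zip(views,cuts):
            k=rows>cu; e+=np.abs((hullmask(p,T,X@A.T+v[:3])-m)*k).sum()/(m*k).sum()
        return e
    for k in range(3):
        r=minimize(cost,x0,method="Nelder-Mead",options=dict(initial_simplex=np.array(x0)+np.vstack([np.zeros(4),np.eye(4)*(15/(k*2+1))]),maxiter=300)); x0=r.x
    return np.round(r.x,2),round(r.fun,3)
x0=np.load("fit.npy")
print("wrist",masked_fit(W,x0)); r,f=masked_fit(V+W,x0); print("all",r,f); np.save("fit_all.npy",r)
A=axes(r[3]/100)
for d in ([-20,-20,-4],[-20,-20,4],[-6,-20,8]): print(d,r[:3]+A@np.array(d,float))
E
python3 fit2.py
```

```text
scene [255.2, 175.5, 16.2, 77.1] 0.7
side [238.5, 175.0, 16.0, 65.6] 0.82
wrist [51.6, 178.8, 378.5, 32.0] 0.58
wrist (array([551.59,  96.51, 116.72,  -3.18]), np.float64(0.027))
all [551.44  95.73 116.92  -2.92] 0.198
[-20, -20, -4] [532.97167088  76.2608991  126.71157442]
[-20, -20, 4] [538.11177965  76.11076525 132.83992997]
[-6, -20, 8] [551.40188444  75.72258386 126.9050812 ]
```

```bash
python3 - <<'E'
from h import *
st=manip.read_state(); p=manip.camera("wrist"); T=pose(p,st); save(p,"w5")
print(np.round(np.array(p["T_tool_cam"]),3).tolist())
r=np.load("fit_all.npy");A=axes(r[3]/100)
Tt=T@np.linalg.inv(np.array(p["T_tool_cam"]))
for d in ([0,0,8],[8,0,8],[-8,0,8],[8,20,8],[8,-20,8],[8,0,-30]): print(d,np.round(proj(p,[(Tt@np.array([*d,1.]))[:3]],T)[0],1))
img=p["img"][:,:,::-1].copy()
for X,col in((LIP,(0,255,0)),):
    cv2.polylines(img,[np.round(cv2.convexHull(proj(p,X@A.T+r[:3],T).astype(np.float32))).astype(int)],True,col,1)
for x in(8,): 
    q=np.round(proj(p,[(Tt@np.array([x,y,8,1.]))[:3] for y in(-15,15)],T)).astype(int); cv2.line(img,tuple(map(int,q[0])),tuple(map(int,q[1])),(0,0,255),1)
cv2.imwrite("pics/w5c.png",cv2.resize(img[190:300,180:340],None,fx=5,fy=5,interpolation=0))
E
```

```text
[[-0.0, -0.967, -0.255, 73.481], [1.0, -0.001, 0.002, 0.374], [-0.002, -0.255, 0.967, -200.268], [0.0, 0.0, 0.0, 1.0]]
[0, 0, 8] [255.3 214.4]
[8, 0, 8] [255.2 204.7]
[-8, 0, 8] [255.3 223.9]
[8, 20, 8] [280.9 204.7]
[8, -20, 8] [229.6 204.7]
[8, 0, -30] [255.2 222.3]
```

View pics/w5c.png

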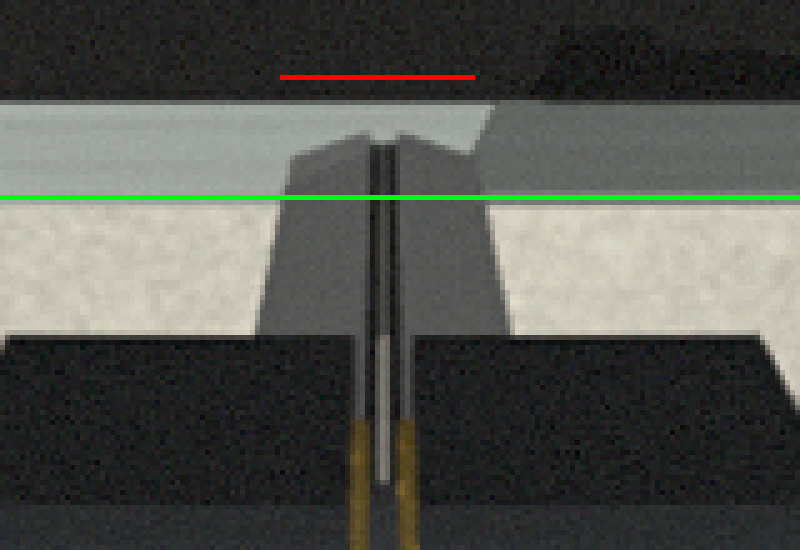

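The fingers are drawn over the lip, so the tips are skimming above it. The joint fit also puts the lip about 7 mm lower, at z = 117. I'll back out, go 25 mm lower and come in again.

Emit:
{"api": "send_rows", "payload": {
  "series": [
    [[0, -15, 0, 0, 0], [0, -30, 0, 0, 0], [0, -42, 0, 0, 0], [0, -42, 0, 12, 0], [0, -42, 0, 25, 0], [0, -34, 0, 25, 0], [0, -26, 0, 25, 0], [0, -24, 0, 25, 0], [0, -22, 0, 25, 0], [0, -20, 0, 25, 0]]
  ]
}}

```text
clock: 10.65
eef_pos: [524.0, 81.4, 102.6]
eef_rot: [-3.142, -0.0, -0.03]
wrist_force: [-0.6, 0.6, 0.0]
finger_gap: 0.2
```

Emit:
{"api": "send_rows", "payload": {
  "series": [
    [[0, 1, 0, 0, 0], [0, 2, 0, 0, 0], [0, 3, 0, 0, 0], [0, 4, 0, 0, 0]]
  ]
}}

```text
clock: 11.05
eef_pos: [525.6, 81.4, 102.6]
eef_rot: [3.141, 0.005, -0.03]
wrist_force: [-22.8, 0.2, 15.9]
finger_gap: 0.6
```

Emit:
{"api": "send_rows", "payload": {
  "series": [
    [[0, 1, 0, 0, 0], [0, 2, 0, 0, 0], [0, 3, 0, 0, 0], [0, 4, 0, 0, 0]]
  ]
}}

```text
clock: 11.45
eef_pos: [527.0, 81.3, 103.3]
eef_rot: [3.141, 0.011, -0.029]
wrist_force: [-49.2, -0.9, 37.7]
finger_gap: 0.7
```

Contact is where predicted, at the lip's lower front edge. The sideways force jams against friction, so I'll ease off and then move parallel to the slope.

Emit:
{"api": "send_rows", "payload": {
  "series": [
    [[0, -3, 0, 0, 0], [0, -4, 0, 0, 0], [0, -2.7, 0, -1.5, 0], [0, -1.4, 0, -3, 0], [0, 0, 0, -4.6, 0], [0, 1.1, 0, -6.1, 0], [0, 2.4, 0, -7.7, 0]]
  ]
}}

```text
clock: 12.15
eef_pos: [532.4, 81.3, 110.4]
eef_rot: [3.141, 0.004, -0.03]
wrist_force: [-15.5, 0.3, 9.6]
finger_gap: 0.4
```

```bash
python3 look.py; python3 sash.py
```

```text
12.15 [532.4  81.3 110.4] [ 3.141  0.004 -0.03 ] [-15.52   0.34   9.64] 0.4
scene [254.4, 145.3, 14.7, 106.5] 0.96 13.0 0.33
side [236.5, 178.7, 13.8, 59.8] 0.86 11.0 0.11
```

It slides with the finger, about 12 mm so far. Continuing up the slope.

Emit:
{"api": "send_rows", "payload": {
  "series": [
    [[0, 3, 0, -3.8, 0], [0, 6, 0, -7.7, 0], [0, 9.2, 0, -11.5, 0], [0, 12.4, 0, -15.3, 0], [0, 15.6, 0, -19.1, 0], [0, 18.8, 0, -23, 0], [0, 22, 0, -26.8, 0], [0, 25.2, 0, -30.6, 0], [0, 28.4, 0, -34.5, 0], [0, 31.6, 0, -38.3, 0]]
  ]
}}

```text
clock: 13.35
eef_pos: [564.5, 80.3, 148.9]
eef_rot: [3.142, 0.003, -0.03]
wrist_force: [-12.3, 1.5, 6.7]
finger_gap: 0.2
```

```bash
python3 look.py; python3 sash.py;  python3 - <<'E'
from h import *
# mark blade from first wide wrist picture geometry is re-measured here: scene/side views
st=manip.read_state()
p,T,(m,)=sil("wrist",["mark"]); save(p,"w6"); print(m and (m["rect"],m["conf"]))
E
```

```text
13.35 [564.5  80.3 148.9] [ 3.142e+00  3.000e-03 -3.000e-02] [-12.31   1.53   6.73] 0.2
scene [233.9, 168.0, 18.9, 72.4] 0.62 62.0 0.16
side [222.8, 165.1, 16.0, 64.1] 0.75 62.0 0.1
([496.9, 129.3, 15.1, 42.0], 0.92)
```

62 mm so far. I'll back off for a wide close-up of the lip and clip together.

Emit:
{"api": "send_rows", "payload": {
  "series": [
    [[0, -10, 0, 0, 0], [0, -25, 0, 0, 0], [0, -30, 10, -20, 0], [0, -28, 25, -40, 0], [0, -26, 40, -60, 0], [0, -25, 55, -80, 0], [0, -25, 70, -100, 0], [0, -25, 80, -111, 0], [0, -25, 80, -111, 0]]
  ]
}}

```text
clock: 14.55
eef_pos: [538.5, 0.1, 260.6]
eef_rot: [3.141, -0.002, -0.031]
wrist_force: [0.7, -0.1, -0.5]
finger_gap: 0.4
```

```bash
cat > rel.py <<'E'
from h import *; import sys
st=manip.read_state(); print(st["clock"],np.round(st["eef_pos"],1),np.round(st["wrist_force"],1))
p,T,(b,m)=sil("wrist",["lip_bead","mark"]); print(b["rect"],m["rect"]); tag=sys.argv[1]
M=b["pixels"].astype(float); r0=np.load("fit_all.npy").astype(float); z0=float(sys.argv[2])
x0=r0.copy(); x0[:3]+=axes(r0[3]/100)[:,2]*z0
r,f=fitlip([(p,T,M,BEAD)],x0); A=axes(r[3]/100); print("lip",np.round(r,1),round(f,3),"travel/lateral",np.round(A.T@(r[:3]-r0[:3]),1))
# blade outline hypotheses: tip at lip y=-158, 34 deep about x=xm, 5 thick about zm
img=cv2.resize(p["img"][:,:,::-1],None,fx=6,fy=6,interpolation=cv2.INTER_LINEAR)
zm=float(sys.argv[3]); xm=float(sys.argv[4])
def draw(X,col):
    q=(proj(p,X@A.T+r[:3],T)+.5)*6-.5
    for i in range(8):
        for j in range(i):
            if bin(i^j).count("1")==1: cv2.line(img,tuple(map(int,q[i])),tuple(map(int,q[j])),col,1)
draw(box((xm-17,-178,zm-2.5),(xm+17,-158,zm+2.5)),(0,0,255)); draw(LIP,(0,255,0))
l,t,w,h=m["rect"]; bl=proj(p,[r[:3]+A@np.array([0,-150.,0])],T)[0]
cx,cy=(l+bl[0])/2,(t+h/2+bl[1])/2
x1=int(max(0,min(cx*6-380,512*6-760)));y1=int(max(0,cy*6-290))
cv2.imwrite(f"pics/rel{tag}.png",img[y1:y1+580,x1:x1+760]); print("crop origin",x1,y1)
E
python3 rel.py a 62 35 -4
```

```text
14.55 [5.385e+02 1.000e-01 2.606e+02] [ 0.7 -0.1 -0.5]
[27.7, 121.1, 280.6, 28.0] [322.3, 88.6, 79.5, 40.8]
lip [592.4  96.1 163.1  -3. ] 0.055 travel/lateral [ 1.7  1.7 61.7]
crop origin 1501 458
```

View pics/rela.png

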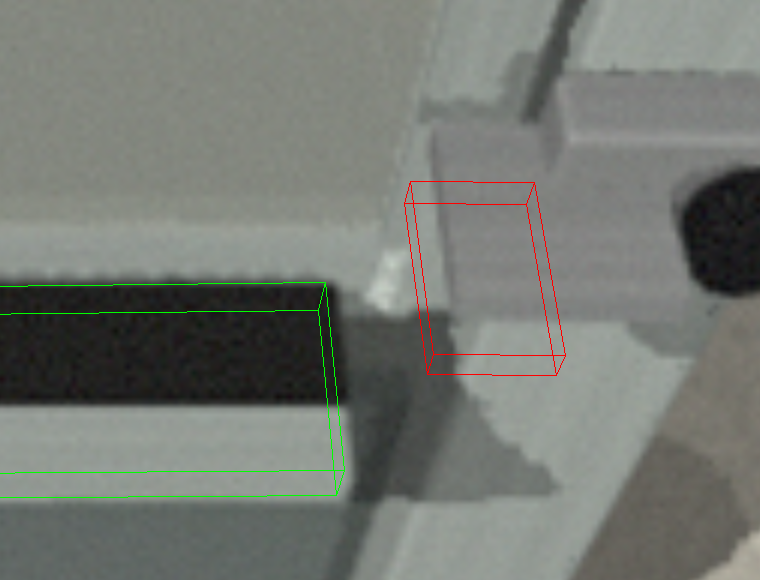

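Clip and lip show together. The blade tip's left edge runs from (432,130) to (452,318), and the red guess at +35 mm is about 54 px too low, so the clip is farther up. I'll solve for it using the two wrist views.

```bash
cat > mk.py <<'E'
from h import *
from scipy.optimize import least_squares
p=manip.camera("wrist"); Ttc=np.array(p["T_tool_cam"])
def TT(pos,rot):
    T=np.eye(4);T[:3,:3]=R.from_euler("xyz",rot).as_matrix();T[:3,3]=pos; return T@Ttc
v=[(TT([489.5,19.4,333.9],[-3.141,.001,-.030]),[(328,81.3),(325.3,58.6)]),
   (TT([538.5,.1,260.6],[3.141,-.001,-.0305]),[(325.5,129.3),(322.2,98.0)])]
r=np.load("fit_all.npy"); L=np.array([592.4,96.1,163.1]); A=axes(-.03)
def res(x,xm=None):
    if xm is not None: x=[xm,*x]
    C=np.array([[x[0]-17,x[1],x[2]-2.5],[x[0]+17,x[1],x[2]+2.5]])
    return np.concatenate([(proj(p,C@A.T+L,T)-np.array(q)).ravel() for T,q in v])
f=least_squares(res,[0,-158,40]); print("free",np.round(f.x,1),np.round(f.fun,1))
for xm in(-10,-4,0,4): f=least_squares(res,[-158,40],kwargs=dict(xm=xm)); print(xm,np.round(f.x,1),np.round(f.cost,1))
# lip in first view with same tools
p1=dict(p); 
print("clock",manip.read_state()["clock"])
E
python3 mk.py
```

```text
free [   2.5 -161.8   39.7] [-0.1  1.  -0.  -0.4 -0.1  0.   0.2 -0.5]
-10 [-157.6   52.4] 6.0
-4 [-159.6   46.3] 2.1
0 [-160.9   42.2] 1.0
4 [-162.3   38.2] 0.9
clock 14.75
```

Emit:
{"api": "send_rows", "payload": {
  "series": [
    [[0, 5, 3, -20, 0], [0, 18, 7, -40, 0], [0, 35, 11, -60, 0], [0, 52, 16, -74, 0], [0, 70, 21, -74, 0], [0, 85, 26, -74, 0], [0, 93, 28, -74, 0], [0, 93, 28, -74, 0]]
  ]
}}

```text
clock: 15.55
eef_pos: [630.8, -29.6, 332.0]
eef_rot: [-3.141, 0.002, -0.03]
wrist_force: [-0.2, 0.8, 0.5]
finger_gap: 0.4
```

```bash
sed -i 's/^print(st\["clock"\].*/&/' rel.py; sed -i 's/np.round(st\["wrist_force"\],1))/np.round(st["wrist_force"],1),np.round(st["eef_rot"],4))/' rel.py; python3 rel.py b 62 42 -4
```

```text
15.55 [630.8 -29.6 332. ] [-0.2  0.8  0.5] [-3.1414e+00  2.0000e-03 -2.9700e-02]
[63.5, 184.9, 213.5, 25.6] [283.4, 173.4, 57.0, 32.7]
lip [591.6  94.7 165.1  -3.1] 0.05 travel/lateral [-0.2  0.3 62.7]
crop origin 1295 893
```

View pics/relb.png

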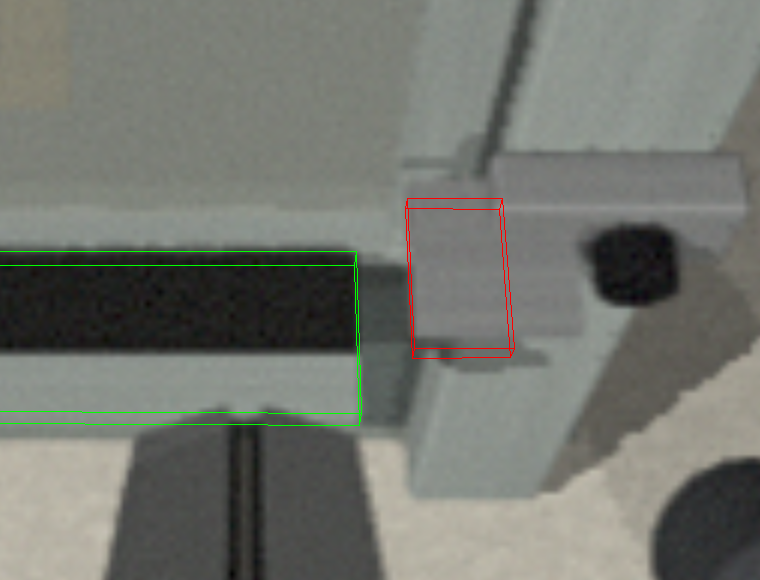

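```bash
python3 - <<'E'
t=open('mk.py').read()
t=t.replace("98.0)])]","98.0)]),\n (TT([630.8,-29.6,332.0],[-3.141,.001,-.0300]),[(284.5,205.2),(283.7,178.8)])]")
t=t.replace("[592.4,96.1,163.1]","[592.0,95.2,164.3]")
t=t.replace('p1=dict','''for i in range(3):
    vv=v; v=[vv[i]]; 
    for xm in(-8,-4,0): f=least_squares(res,[-158,40],kwargs=dict(xm=xm)); print("view",i,xm,np.round(f.x,1),np.round(f.cost,1))
    v=vv
p1=dict''')
open('mk.py','w').write(t)
E
python3 mk.py
```

```text
free [-1.000e-01 -1.595e+02  4.270e+01] [-0.2  0.8 -0.2 -0.9 -0.3  0.7  0.  -0.5  0.4 -0.1  0.3 -0.2]
-10 [-156.5   53.7] 21.8
-4 [-158.3   47. ] 4.4
0 [-159.5   42.6] 1.4
4 [-160.7   38.1] 4.4
view 0 -8 [-157.3   49.5] 1.6
view 0 -4 [-158.5   46. ] 1.2
view 0 0 [-159.8   42.5] 0.8
view 1 -8 [-156.7   51.9] 1.9
view 1 -4 [-158.2   47.3] 1.0
view 1 0 [-159.6   42.7] 0.4
view 2 -8 [-157.2   59. ] 0.7
view 2 -4 [-158.2   50.5] 0.2
view 2 0 [-159.1   42.1] 0.0
clock 15.9
```

All three views agree: blade centre is level with the lip in depth (xm≈0) and 42.5 mm up the slope from it. Going back under the lip.

Emit:
{"api": "send_rows", "payload": {
  "series": [
    [[0, -20, -20, 0, 0], [0, -45, -45, 0, 0], [0, -70, -70, 0, 0], [0, -95, -95, 30, 0], [0, -105, -107, 65, 0], [0, -105, -107, 100, 0], [0, -105, -107, 135, 0], [0, -105, -107, 165, 0], [0, -103, -107, 183, 0], [0, -95, -107, 183, 0]]
  ]
}}

```text
clock: 16.9
eef_pos: [537.5, 80.0, 148.6]
eef_rot: [3.141, 0.004, -0.03]
wrist_force: [-0.1, -0.4, -0.3]
finger_gap: 0.3
```

Emit:
{"api": "send_rows", "payload": {
  "series": [
    [[0, 8, 0, 0, 0], [0, 15, 0, 0, 0], [0, 20, 0, 0, 0], [0, 23, 0, 0, 0], [0, 25, 0, 0, 0], [0, 26, 0, 0, 0], [0, 26, 0, 0, 0]]
  ]
}}

```text
clock: 17.6
eef_pos: [564.5, 79.2, 150.5]
eef_rot: [-3.142, 0.0, -0.03]
wrist_force: [-1.1, 0.6, 0.1]
finger_gap: 0.5
```

Emit:
{"api": "send_rows", "payload": {
  "series": [
    [[0, 1.2, 0, 0, 0], [0, 4.4, 0, -3.8, 0], [0, 7.6, 0, -7.7, 0], [0, 10.8, 0, -11.5, 0], [0, 14, 0, -15.3, 0], [0, 17.2, 0, -19.1, 0], [0, 20.4, 0, -23, 0], [0, 23.6, 0, -26.8, 0], [0, 25.5, 0, -29.1, 0], [0, 25.5, 0, -29.1, 0]]
  ]
}}

```text
clock: 18.6
eef_pos: [589.8, 78.5, 180.0]
eef_rot: [3.142, 0.001, -0.03]
wrist_force: [-6.6, -0.2, 5.0]
finger_gap: 0.4
```

```bash
python3 look.py; python3 sash.py
```

```text
18.6 [589.8  78.5 180. ] [ 3.142e+00  1.000e-03 -3.000e-02] [-6.62 -0.21  5.02] 0.4
scene [221.8, 152.9, 17.9, 77.8] 0.59 102.0 0.08
side [208.6, 153.7, 19.7, 65.2] 0.56 100.0 0.08
```

Emit:
{"api": "send_rows", "payload": {
  "series": [
    [[0, 1, 0, -1.2, 0], [0, 2, 0, -2.4, 0], [0, 2, 0, -2.4, 0], [0, -10, 0, -2.4, 0], [0, -25, 0, -2.4, 0], [0, -28, 15, -20, 0], [0, -28, 35, -45, 0], [0, -28, 55, -70, 0], [0, -28, 75, -95, 0], [0, -28, 80, -111, 0]]
  ]
}}

```text
clock: 19.9
eef_pos: [560.0, -2.4, 292.6]
eef_rot: [3.141, -0.002, -0.031]
wrist_force: [-0.0, 0.5, -0.4]
finger_gap: 0.2
```

```bash
python3 rel.py c 104 0 0; python3 sash.py
```

```text
19.9 [560.   -2.4 292.6] [-0.   0.5 -0.4] [ 3.1413e+00 -2.4000e-03 -3.1400e-02]
[25.0, 117.2, 280.8, 26.0] [312.1, 111.4, 69.6, 39.8]
lip [619.   94.5 195.5  -3.1] 0.04 travel/lateral [  1.3   0.8 103.6]
crop origin 1469 510
scene [220.1, 115.3, 21.4, 114.8] 0.57 105.0 0.08
side [210.1, 129.2, 21.5, 88.6] 0.96 103.0 0.14
```

View pics/relc.png

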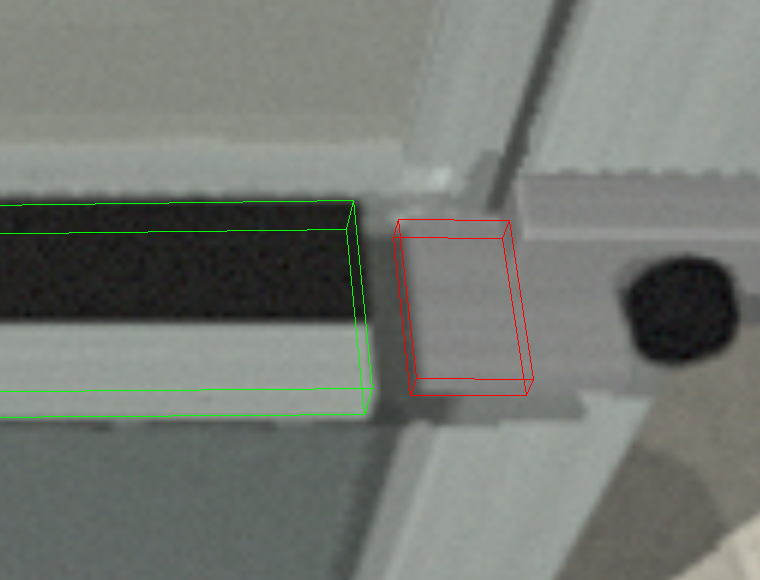

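The lip is now level with the blade. The remaining gap is about 1 mm low, inside the calibration error, so I'll leave it and take the hand well away.

Emit:
{"api": "send_rows", "payload": {
  "series": [
    [[0, -20, 0, -10, 0], [0, -45, 0, -20, 0], [0, -70, 0, -30, 0], [0, -95, 0, -30, 0], [0, -120, 0, -30, 0], [0, -140, 0, -30, 0], [0, -150, 0, -30, 0], [0, -150, 0, -30, 0], [0, -150, 0, -30, 0]]
  ]
}}

```text
clock: 21.15
eef_pos: [410.3, 3.9, 320.4]
eef_rot: [-3.142, 0.0, -0.03]
wrist_force: [1.2, 0.2, -0.4]
finger_gap: 0.5
```

```bash
python3 - <<'E'
from h import *
for n in ["scene","side"]:
    p=manip.camera(n)
    for t in ["mark","weight","jar","book"]:
        print(n,t,[np.round(r["rect"]).tolist() for r in manip.find_in(t,p)][:1])
E
python3 sash.py; python3 look.py; python3 -c "
from cell import manip; manip.sign_off()"
```

```text
scene mark [[230.0, 94.0, 16.0, 22.0]]
scene weight [[285.0, 104.0, 25.0, 39.0]]
scene jar [[169.0, 316.0, 41.0, 48.0]]
scene book [[266.0, 339.0, 61.0, 43.0]]
side mark [[228.0, 107.0, 12.0, 19.0]]
side weight [[279.0, 122.0, 25.0, 37.0]]
side jar [[160.0, 294.0, 37.0, 46.0]]
side book [[241.0, 320.0, 66.0, 63.0]]
scene [220.3, 116.1, 23.9, 115.0] 0.89 104.0 0.09
side [208.9, 129.0, 22.4, 87.4] 0.84 103.0 0.14
21.85 [409.9   3.8 320.5] [-3.142  0.    -0.03 ] [-0.04 -0.5  -0.54] 0.4
the job is handed in; nothing more can be done
```

The window is open to the pointer clip and I've handed the job in, at about 22 s on the robot's clock. With the fingers shut, I pushed the lip about 104 mm up the slope.

- **How it was pushed:** the moves can't tilt the tool, so the vertical fingers bore on the lip's lower front edge rather than flat on its underside. They did not pinch the lip or bear on it and the bead together.
- **Alignment:** the close wrist view shows the lip level with the blade, by my estimate about 1 mm low. That is within the 2 mm calibration, so I did not nudge it further.
- **Final checks:** after the hand was taken away, the scene and side cameras put the travel at 104 mm and 103 mm, so the window stayed put. The clip, weight, jar and book are where they started, to within a few pixels. The wrist force is zero to within noise and the robot is touching nothing.
- **What went wrong on the way:**
  - The first approach skimmed over the lip, because my first fit had it about 7 mm too high. There was no measurable contact and the lip did not move.
  - The second approach jammed by friction, with about 60 N at the fingers against the lip. I then eased off and pushed parallel to the slope.

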